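# Wedge up the strip decoiler's carrier

### The arm

A 6-joint arm with a two-finger parallel gripper is mounted at the origin on the work surface. World frame = base frame: x ahead of the robot, y to its left, z up, the work surface at z = 0. Lengths are in m, angles in rad, forces in N, time in s.
With the tool pointing down it reaches from about 0.4 to 0.825 m from the base axis. Payload 7 kg.
Tool frame: the origin (TCP) lies at the very end of the fingers, on their centre line; the grasp point (between the pads) lies 19 mm behind it (arm.grip_depth is the distance from the TCP to the grasp point, in m); z points along the fingers, y is the line along which they close (so a half turn about z gives the same grasp; the last joint's range is limited). The gripper opens to 88 mm and grips with 3 to 60 N. Pads are 19 mm wide; open, the fingers measure 130 mm over their backs; the gripper's body (78 mm by 193 mm) begins 47 mm behind the grasp point.
Start: joints at [0.288, 0.359, 0.012, 0, -1.224, -0.288], TCP at [0.675, -0, 0.195] pointing down, gripper open.
Joint ranges: [-3.07, 3.07], [-1.43, 2.12], [-1.02, 1.25], [-3.03, 1.67], [-3.05, -0], [-3.03, 3.03]. Speed limits (rad/s): [2.39, 2.39, 3.01, 3.14, 3.14, 3.14].

### API

Orientations are given as [roll, pitch, yaw] about the fixed x, y, z axes, in that order (R = Rz(yaw) Ry(pitch) Rx(roll)).
In Python, from plant import read_state, vision, job, arm gives the robot as it stands. The module is installed in compiled form; this text tells all that it offers.
- The arm moves only by the shell command python3 -m handwheel 'ROWS' [OPENING] [FORCE]. ROWS is JSON, one flat list of numbers, 6 for each row, row after row: the shift along the tool's x, y, z in cm, then the turn, a rotation vector about the tool's x, y, z in degrees. A call has 1 to 10 rows; each row shifts and turns the commanded pose from where the row before left it, along the tool's axes as they then stand; what a row does not reach is not made up. A row lasts 1/8 s, in which the tool goes at most 62.5 mm and 10.7 degrees, less where a joint would pass 70% of its speed; a pose out of reach is approached as far as the arm can. A call is refused whole if a number of a shift passes 6.25 or a number of a turn 10.7, either way. A call with a gripper value outside its range is refused whole. OPENING is the finger opening in cm, from 0 to 8.76, set as the call begins (- or left out, the last holds). The fingers move at their own pace and stop on an object; FORCE is the grip in N (left out, the last holds). Time passes only in rows, so rows that do not move let the fingers close. It gives the time, the measured TCP pose, the force, the opening and the grip force at its end, in the units of the state.
- read_state(): the state, without advancing time (a new reading comes with each control period).
- vision.get_image(name): name is "scene" or "side" or "wrist"; returns (picture, depth): 420x560x3 uint8, blue, green, red; 420x560 float32, m along the optical axis (not along the pixel's ray), 0 where there is no reading.
- vision.calibration(name): a dict with "vertical_fov" (degrees; the focal length in pixels is half the picture's height over the tangent of half this angle, whatever the lens; pixels are square), "cx", "cy" (the principal point, pixels), "rvec" (rotation vector, rad) and "tvec" (3), from world to camera coordinates, as OpenCV has them; the wrist camera has in their place "mount" (4x4, takes a point from camera to tool coordinates, whose origin is the TCP and whose axes are the flange's). Camera axes: x right, y down, z forward; pixel columns grow to the right and rows downward; lengths in m; the calibration is good to about 2 mm. A picture is of the moment at which its call begins: read the wrist's pose just before it. calibration takes no time and is no camera call.
- job.sign_off(): hands the job in; it is judged then, once.
The state is a dict: "t": time; "joint_pos": joint angles; "qd": joint speeds; "effort": joint torques, N m; "eef_pos": TCP position; "ee_rot": TCP orientation; "contact_force": force on the tool from outside, world axes, zero at the start; "wrist_torque": the same for the moment, N m; "width": finger opening in m; "grip_force": force on a finger pad.
Only numpy, scipy, OpenCV 4.12 (cv2) and the standard library are available. Lean on these libraries where they do the work, as an engineer would, in place of code of your own. Each camera call takes 0.05 s, during which the arm holds its last target. There are 200 camera calls.

### The job

Take the coil of steel strip up off the decoiler's spindle and lay it flat on the open bench, clear of the decoiler, without dropping it. Then push the wooden wedge, flat on the bench and thin end first, under the front lip of the hinged carrier until the empty carrier just lifts off its rests, about 2 to 6 mm at the lip, and finish there with the gripper still holding the wedge. Leave the spare block, the mallet and the pliers alone.

Things in the scene. Friction and masses are not known exactly. Their poses are not given: they have to be found in the camera images.
- frame: Fixed dark-steel frame of the strip decoiler, 172 mm long (x) by 170 mm wide (y), screwed to the bench. Origin on the bench near its middle; its -x side is the open front, facing roughly towards the robot. Two side rails (20 mm wide, 16 mm high, inner faces at y = -52 and +52 mm, front ends at x = -78 mm) are the rests of the carrier; between them the front is open right down to the bench, 104 mm wide, back to a cross bar at x = 71 mm.
- lip (a point): Middle of the carrier's front lip: centre of a round 12 mm thick aluminium bar, 128 mm long across the front along the frame's y. At rest it lies at x = -78, z = 20 mm in the frame, so the underside of the lip is 14 mm above the bench. The carrier is an aluminium plate 140 mm wide and 8 mm thick (top at z = 24 mm) reaching from the lip back to the hinge; about 0.45 kg.
- carrier (a joint): Hinge angle of the carrier, rad: 0 when it rests on the rails, growing as the lip rises (free hinge along y at the far end, x = 78, z = 20 mm in the frame, 156 mm from the lip, so 0.01 rad is 1.56 mm at the lip). It falls back under its own weight.
- spindle_tip (a point): Top of the upright steel spindle, 16 mm in diameter with a coned tip, standing on the carrier at x = 10, y = 0 mm in the frame. The tip is 50 mm above the carrier plate, 74 mm above the bench. A round black boss 44 mm in diameter and 12 mm high surrounds its foot and carries the coil.
- coil: Coil of wound steel strip: a ring 58 mm outside and 26 mm inside diameter, 24 mm high, 0.3 to 0.5 kg, at first over the spindle, resting loose on the boss (its underside 36 mm above the bench). Origin at the centre of its underside, z along its axis. It must rise 38 mm to clear the spindle.
- wedge: Loose wooden wedge lying on the bench, 117 mm long (x) and 26 mm wide (y), 0.10 to 0.17 kg. Origin at the centre of its underside. Its +x end is the thin end: the ramp is 5 mm high at x = 58.5 mm and rises evenly to 24 mm at x = -26.5 mm; behind it a grip block 32 mm long (x from -58.5 to -26.5 mm, centre -42.5 mm), 26 mm wide, stands 46 mm high.
- block: Bystander: spare wooden packing block, 75 x 40 x 22 mm, loose on the bench. Origin at the centre of its underside.
- mallet: Bystander: mallet lying on the bench, handle along x to -160 mm, head 109 mm long across y and 48 mm thick at x = 80 mm. Origin on the bench under the handle.
- pliers: Bystander: pliers with red grips lying on the bench, from x = -106 (grips) to 69 mm (nose), 72 mm wide, 12 mm high. Origin on the bench at the pivot.
There are look-alikes about, which are no part of the job. Of the things like the frame, leave any that is blue, orange or turquoise; of the rest the larger one is meant.

How it is judged:
On the way:
1. the coil is off the spindle, lying flat on the bench clear of the decoiler and let go (height (world z) of coil below 0.004 m and angle between coil's own z axis and vertical below 0.08 rad and horizontal distance between coil and spindle_tip above 0.1 m and linear speed of coil below 0.02 m/s and contact force between the arm and coil below 0.1 N), for 0.2 s.
At the end, for the whole second after the job is handed in: Coil flat on the bench, at rest, let go, its centre over 100 mm from the spindle. Carrier lip 1.4 to 7.2 mm above its rest (0.009 to 0.046 rad), still, carried only by the wedge; wedge flat on the bench (0.06 rad, 4 mm), its ramp under the lip, still held by the fingers (over 1 N) (all of step 1 and value of joint carrier between 0.009 and 0.046 rad and velocity of joint carrier between -0.02 and 0.02 rad/s and contact force between wedge and carrier above 0.5 N and contact force between each of the arm, coil and carrier below 0.1 N and contact force between the fingers and wedge above 1 N and height (world z) of wedge below 0.004 m and angle between wedge's own z axis and vertical below 0.06 rad and x of lip in the frame of wedge between -0.03 and 0.06 m and linear speed of wedge below 0.02 m/s); the arm keeps its last pose, push and grip.
It fails at once if the coil is dropped: it reaches the bench faster than 0.7 m/s (height (world z) of coil below 0.012 m and linear speed of coil above 0.7 m/s).
It fails at once if moved: block, by more than 25 mm (distance of block from where it was at the start of the episode above 0.025 m).
It fails at once if moved: mallet, by more than 25 mm (distance of mallet from where it was at the start of the episode above 0.025 m).
It fails at once if moved: pliers, by more than 25 mm (distance of pliers from where it was at the start of the episode above 0.025 m).
It also fails if it takes over 58 s, if anything falls off the work surface, if the arm or the gripper's body presses on something with over 40 N, if the wrist force passes 120 N, or if a joint passes its speed limit or range.

## Working session

There is one attempt and no reset: what is moved stays moved. The work goes in short steps, Python scripts to look and compute and a shell command to move; the robot and the scene stay as the last step left them, time stands still between calls to the robot, and variables do not carry over. Pictures are saved under pics/ and viewed, at most 10 in all, crops included, and the job is handed in when it is done.

```bash
mkdir -p pics; cat > h.py <<'E'
import numpy as np, cv2
from plant import read_state, vision, job, arm
from scipy.spatial.transform import Rotation as R
def grab(name):
    s=read_state(); p,d=vision.get_image(name); c=vision.calibration(name)
    f=p.shape[0]/2/np.tan(np.radians(c["vertical_fov"])/2)
    if "mount" in c:
        T=np.eye(4); T[:3,:3]=R.from_euler('xyz',s["ee_rot"]).as_matrix(); T[:3,3]=s["eef_pos"]
        M=T@np.array(c["mount"])
    else:
        Rm=cv2.Rodrigues(np.array(c["rvec"],float))[0]; M=np.eye(4); M[:3,:3]=Rm.T; M[:3,3]=-Rm.T@np.array(c["tvec"]).ravel()
    return p,d,(f,c["cx"],c["cy"],M)
def ray(cal,u,v):
    f,cx,cy,M=cal; u=np.asarray(u,float);v=np.asarray(v,float)
    d=np.stack([(u-cx)/f,(v-cy)/f,np.ones_like(u)],-1)@M[:3,:3].T
    return M[:3,3],d
def onplane(cal,u,v,z):
    o,d=ray(cal,u,v); return o+d*((z-o[2])/d[...,2])[...,None]
def cloud(d,cal):
    v,u=np.mgrid[:d.shape[0],:d.shape[1]]; o,r=ray(cal,u,v); P=o+r*d[...,None]; P[d==0]=np.nan; return P
E
python3 - <<'E'
from h import *
ims=[]
for n in("scene","side","wrist"):
    p,d,c=grab(n); cv2.imwrite(f"pics/{n}0.png",p); np.savez(f"{n}0.npz",p=p,d=d,f=np.array(c[:3]),M=c[3]); print(n,c[:3],c[3][:3,3].round(3), c[3][:3,2].round(2),(d>0).mean())
    print({k:v for k,v in vision.calibration(n).items() if 'vec' not in k})
print(read_state(),arm.grip_depth)
E
```

```text
scene (np.float64(398.4317999146257), 283.8697907038191, 214.28180774017204) [ 1.069 -0.527  0.998] [-0.48  0.46 -0.75] 0.9958163265306123
{'vertical_fov': 55.58441269253431, 'cx': 283.8697907038191, 'cy': 214.28180774017204}
side (np.float64(520.4840606049927), 289.4454304254556, 206.91819676992944) [ 0.255 -0.97   1.175] [ 0.17  0.65 -0.74] 0.9958673469387755
{'vertical_fov': 43.945251158497676, 'cx': 289.4454304254556, 'cy': 206.91819676992944}
wrist (np.float64(290.60156732233236), 282.3027181807482, 208.97560045540442) [ 0.676 -0.078  0.384] [-0.    0.29 -0.96] 0.9958588435374149
{'vertical_fov': 71.70668035756452, 'cx': 282.3027181807482, 'cy': 208.97560045540442, 'mount': array([[-4.20870690e-04, -9.58466968e-01, -2.85203251e-01,
         7.84518746e-02],
       [ 9.99999907e-01, -3.76143984e-04, -2.11600206e-04,
        -1.27444868e-03],
       [ 9.55343207e-05, -2.85203313e-01,  9.58467037e-01,
        -1.90055995e-01],
       [ 0.00000000e+00,  0.00000000e+00,  0.00000000e+00,
         1.00000000e+00]])}
{'t': 0.15, 'joint_pos': array([ 2.88073327e-01,  3.59230953e-01,  1.12835538e-02, -2.67984611e-04,
       -1.22407963e+00, -2.88113191e-01]), 'qd': array([-0.00019614, -0.0006402 ,  0.0021984 ,  0.00214894,  0.00016653,
        0.00097122]), 'effort': array([ 1.39394037e-04, -5.83274567e+01,  2.93289685e+01,  7.00122759e+00,
        8.75052094e-03, -9.76538854e-05]), 'eef_pos': array([ 6.74602024e-01, -4.03334285e-05,  1.94436153e-01]), 'ee_rot': array([ 3.14034108e+00, -1.08159211e-04, -1.57092734e+00]), 'contact_force': array([ 0.33503329,  0.08839357, -0.66758436]), 'wrist_torque': array([-0.00036641, -0.01382546, -0.00232368]), 'grip_force': 0.0, 'width': 0.08795314955555036} 0.0188
```

View pics/scene0.png

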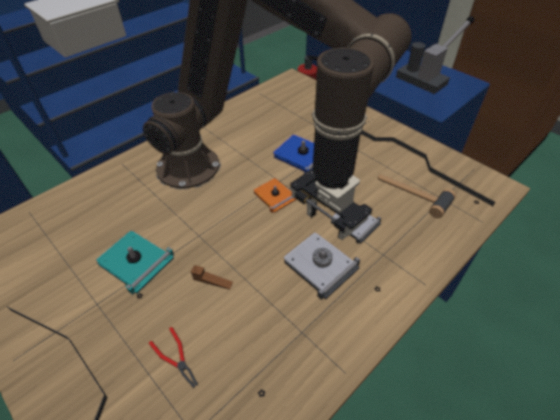

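View pics/side0.png

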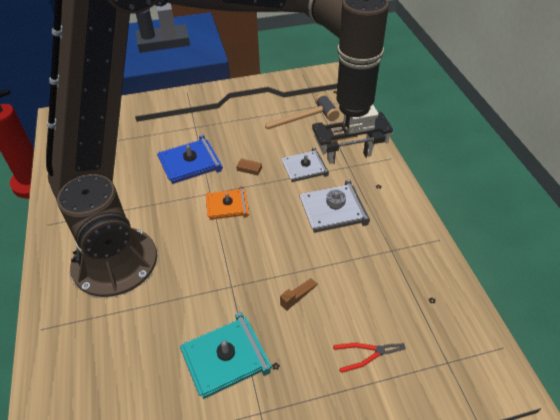

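The scene picture shows the arm over the bench, and the side picture shows the whole bench. Look-alikes of the frame, by side-view pixel:
- blue (189,159), orange (227,203) and turquoise (226,353): excluded by colour
- small grey (305,164): excluded as the smaller grey one
- large grey (333,206): the choice, since it carries the coil at (336,198)

The wedge is at (298,293), the spare block at (249,167), the pliers at (375,352) and the mallet at (325,108).

```bash
python3 - <<'E'
from h import *
def ld(n):
    z=np.load(n+"0.npz"); return z["p"],z["d"],(*z["f"],z["M"])
p,d,c=ld("side"); P=cloud(d,c)
for n,u,v in [("coil",336,198),("plate",315,210),("wedgegrip",288,298),("wedgethin",314,284),("smallgrey",305,166),("block",249,167),("orange",227,203),("mallet",325,105),("bench",300,330)]: print(n,P[v,u].round(3))
def crop(n,x0,y0,w,h,s,o):
    p,_,_=ld(n); cv2.imwrite(o,cv2.resize(p[y0:y0+h,x0:x0+w],None,fx=s,fy=s,interpolation=cv2.INTER_CUBIC))
crop("side",270,130,120,190,1,"pics/t.png")
a=cv2.resize(ld("side")[0][170:310,270:380],None,fx=4,fy=4,interpolation=cv2.INTER_CUBIC)
w=cv2.resize(ld("wrist")[0][:,:],(746,560))
cv2.imwrite("pics/crop1.png",a[:,:440]); cv2.imwrite("pics/w0.png",w)
E
```

```text
coil [0.655 0.017 0.058]
plate [0.591 0.014 0.028]
wedgegrip [ 0.432 -0.272  0.046]
wedgethin [ 0.515 -0.226  0.011]
smallgrey [0.617 0.212 0.021]
block [0.441 0.255 0.022]
orange [0.343 0.11  0.03 ]
mallet [0.766 0.472 0.048]
bench [ 0.443 -0.344  0.005]
```

View pics/crop1.png

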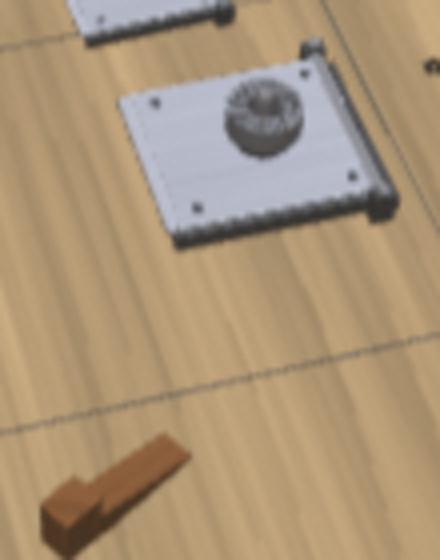

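View pics/wrist0.png

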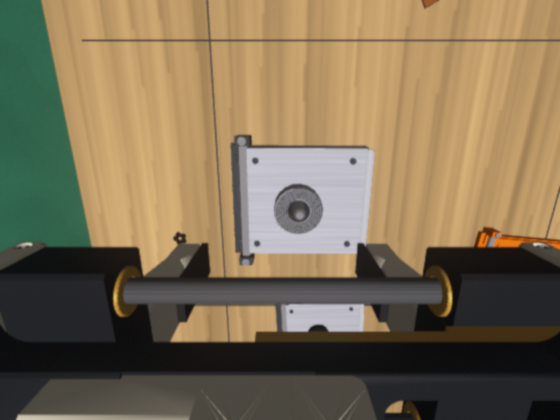

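The crop confirms it: the large grey decoiler carries the coil at crop (263,115). Its hinge bar is on the far +x side and its front edge, crop (120,100) to (175,245), faces the robot. In the wrist view (image right = -x) the plate spans columns 245–372 and rows 147–254, with the coil at (299,210).

```bash
python3 - <<'E'
from h import *
def ld(n):
    z=np.load(n+"0.npz"); return z["p"],z["d"],(*z["f"],z["M"])
p,d,c=ld("wrist"); P=cloud(d,c)
# plate
m=(P[...,2]>0.016)&(P[...,2]<0.032)&(p.min(2)>120); m[262:]=0
m=cv2.morphologyEx(m.astype(np.uint8),cv2.MORPH_CLOSE,np.ones((5,5)))
cs=max(cv2.findContours(m,0,2)[0],key=cv2.contourArea)
W=onplane(c,cs[:,0,0],cs[:,0,1],0.024)
r=cv2.minAreaRect(W[:,:2].astype(np.float32)*1000); print("plate",r,cv2.boxPoints(r).round(1).tolist())
# ring top
t=(P[...,2]>0.052)&(P[...,2]<0.066); t[262:]=0;t[:150]=0
cs=max(cv2.findContours(t.astype(np.uint8),0,2)[0],key=cv2.contourArea)
W=onplane(c,cs[:,0,0],cs[:,0,1],0.060); print("coil",cv2.minEnclosingCircle(W[:,:2].astype(np.float32)*1000), np.nanmedian(P[t][:,2]))
for n in("side","scene"):
    p,d,c=ld(n);P=cloud(d,c)
    h=cv2.cvtColor(p,cv2.COLOR_BGR2HSV)
    box=(abs(P[...,0]-.47)<.13)&(abs(P[...,1]+.25)<.1)&(P[...,2]>.003)
    m=((h[...,0]<14)&(h[...,1]>90)&box).astype(np.uint8)
    cs=max(cv2.findContours(m,0,2)[0],key=cv2.contourArea); k=np.zeros_like(m); cv2.drawContours(k,[cs],-1,1,-1); 
    top=(k>0)&(P[...,2]>.042)&(P[...,2]<.05)
    rp=(k>0)&(P[...,2]>.006)&(P[...,2]<.024)
    q=P[top]; print(n,"grip top",top.sum(),q.mean(0).round(4),cv2.minAreaRect(q[:,:2].astype(np.float32)*1000))
    a=P[k>0]; print(a.min(0).round(3),a.max(0).round(3),cv2.minAreaRect(a[:,:2].astype(np.float32)*1000))
E
```

```text
plate ((646.3529052734375, 19.902244567871094), (145.91458129882812, 166.03509521484375), 89.66805267333984) [[562.9000244140625, -52.599998474121094], [728.9000244140625, -53.5], [729.7999877929688, 92.4000015258789], [563.7999877929688, 93.30000305175781]]
coil ((657.1712036132812, 19.083051681518555), 29.288089752197266) 0.06019268166080319
side grip top 87 [ 0.4323 -0.2645  0.0464] ((433.2674255371094, -262.7480773925781), (33.02259063720703, 25.056987762451172), 34.939666748046875)
[nan nan nan] [nan nan nan] ((468.65997314453125, -241.92628479003906), (114.23680114746094, 22.92328453063965), 32.08153533935547)
scene grip top 75 [ 0.4337 -0.266   0.0453] ((432.6141357421875, -266.0518798828125), (30.088184356689453, 25.292171478271484), 31.298683166503906)
[nan nan nan] [nan nan nan] ((469.4921569824219, -245.23623657226562), (113.5171890258789, 24.62667465209961), 34.70590591430664)
```

```bash
python3 -m handwheel '[-1.9,1.8,0,0,0,-10, 0,0,2,0,0,-10, 0,0,2,0,0,-10, 0,0,2,0,0,-10, 0,0,1.5,0,0,-10, 0,0,0,0,0,-10, 0,0,0,0,0,-10, 0,0,0,0,0,-10, 0,0,0,0,0,-10, 0,0,0,0,0,0]' 8.7 20
python3 - <<'E'
from h import *
p,d,c=grab("wrist"); P=cloud(d,c); cv2.imwrite("pics/w1.png",p)
t=(P[...,2]>0.052)&(P[...,2]<0.066)&(np.hypot(P[...,0]-.657,P[...,1]-.019)<.04)
W=P[t]; print(t.sum(),"coil",cv2.minEnclosingCircle(W[:,:2].astype(np.float32)*1000),W.mean(0),W.min(0),W.max(0))
s=read_state(); print(s["eef_pos"],s["ee_rot"],s["joint_pos"])
E
```

```text
t: 1.4
eef_pos: [0.6568, 0.019, 0.1199]
ee_rot: [3.141, 0.001, -0.001]
contact_force: [-0.1, -0.6, 0.3]
width: 0.0867
grip_force: 0.0
2612 coil ((657.9898681640625, 20.729305267333984), 28.79874610900879) [0.65949999 0.02066465 0.06010805] [ 0.62945169 -0.00733935  0.0520343 ] [0.68677176 0.04874462 0.06557485]
[0.65681704 0.01894509 0.11991961] [ 3.14150032e+00  4.67639159e-04 -3.91762354e-03] [ 3.24999686e-01  3.82834539e-01 -1.30030154e-01 -7.30566938e-05
 -1.05840403e+00  1.24191487e+00]
```

View pics/w1.png

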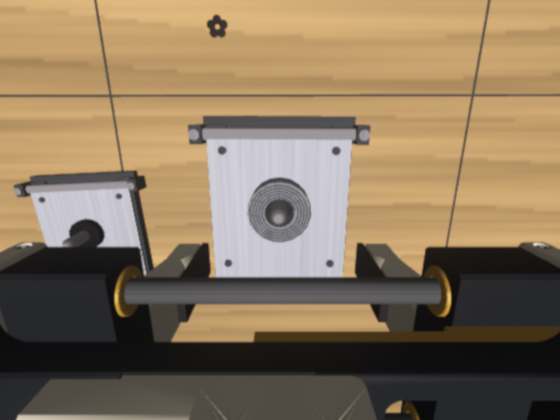

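The wrist view shows the coil at (279,210), lying between the two fingers. It sits about 1–2 mm off the TCP axis. I'll go down and grip it.

```bash
python3 -m handwheel '[0.1,-0.15,3,0,0,0, 0,0,3,0,0,0, 0,0,1.6,0,0,0, 0,0,1,0,0,0, 0,0,0,0,0,0]' && python3 -m handwheel '[0,0,0,0,0,0,0,0,0,0,0,0,0,0,0,0,0,0,0,0,0,0,0,0,0,0,0,0,0,0]' 5 40
```

```text
t: 2.08
eef_pos: [0.658, 0.0204, 0.034]
ee_rot: [3.141, 0.0, -0.001]
contact_force: [-0.1, 0.2, -0.4]
width: 0.0869
grip_force: 0.0
t: 2.7
eef_pos: [0.658, 0.0205, 0.0343]
ee_rot: [-3.142, -0.0, 0.0]
contact_force: [-0.2, -0.2, -0.1]
width: 0.0507
grip_force: 0.0
```

```bash
python3 - <<'E'
from h import *
s=read_state();print(s["width"],s["grip_force"])
p,d,c=grab("wrist"); P=cloud(d,c); q,d2,c2=grab("scene"); 
cv2.imwrite("pics/w2.png",np.hstack([p[130:330,140:420],cv2.resize(q[200:310,270:390],(218,200))]))
E
```

```text
0.05068343992546301 0.0
```

View pics/w2.png

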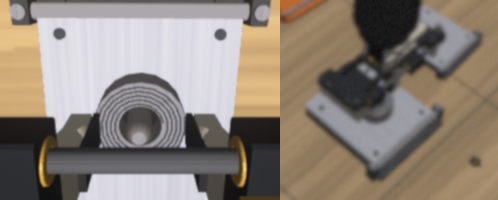

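```bash
python3 - <<'E'
from h import *
p,d,c=grab("wrist"); P=cloud(d,c)
near=np.hypot(P[...,0]-.657,P[...,1]-.019)<.05
t=(P[...,2]>0.052)&(P[...,2]<0.066)&near
rows=np.where(t.any(1))[0]; print(rows.min(),rows.max())
for v in range(200,300,6):
    u=np.where(t[v,220:345])[0]+220
    if len(u): print(v,P[v,u][:,0].mean().round(4),u.min(),u.max(),P[v,u.min(),1].round(4),P[v,u.max(),1].round(4),P[v,u,2].mean().round(4))
s=(P[...,2]>.068)&near; print(s.sum(),np.nanmean(P[s],0))
E
```

```text
208 276
212 0.6852 261 298 0.0325 0.0097 0.0581
218 0.682 251 309 0.0387 0.0029 0.0599
224 0.6784 246 315 0.0415 -0.001 0.0602
230 0.6746 241 319 0.0444 -0.0031 0.0604
236 0.6707 238 322 0.0465 -0.005 0.0603
242 0.6664 234 328 0.0479 -0.0075 0.0595
248 0.663 240 325 0.0455 -0.0067 0.0607
254 0.6589 241 324 0.0447 -0.0063 0.0605
260 0.6544 241 324 0.0448 -0.0067 0.0597
266 0.6504 241 323 0.0453 -0.0061 0.0601
272 0.6464 241 321 0.0452 -0.0049 0.0603
48573 [0.68246391 0.01946411 0.1607509 ]
```

```bash
python3 -m handwheel '[0,0,0,0,0,0,0,0,0,0,0,0]' 4.8 40; python3 - <<'E'
from h import *
p,d,c=grab("wrist"); P=cloud(d,c)
q,d2,c2=grab("side"); Q=cloud(d2,c2)
for v in (245,255,265,275):
    print(v,[tuple(P[v,u].round(3)) for u in (200,215,225,232,238,244,318,326,332,340)])
cv2.imwrite("pics/w3.png",np.hstack([cv2.resize(p[200:300,200:370],None,fx=3,fy=3,interpolation=2),cv2.resize(q[160:230,290:350],(257,300),interpolation=2)]))
E
```

```text
t: 3.1
eef_pos: [0.658, 0.0205, 0.0341]
ee_rot: [3.142, 0.0, -0.0]
contact_force: [-0.6, 0.1, 0.6]
width: 0.0481
grip_force: 0.0
245 [(np.float64(0.649), np.float64(0.081), np.float64(0.024)), (np.float64(0.671), np.float64(0.057), np.float64(0.073)), (np.float64(0.671), np.float64(0.052), np.float64(0.073)), (np.float64(0.671), np.float64(0.048), np.float64(0.074)), (np.float64(0.669), np.float64(0.045), np.float64(0.071)), (np.float64(0.665), np.float64(0.043), np.float64(0.061)), (np.float64(0.664), np.float64(-0.003), np.float64(0.059)), (np.float64(nan), np.float64(nan), np.float64(nan)), (np.float64(0.671), np.float64(-0.008), np.float64(0.074)), (np.float64(0.671), np.float64(-0.013), np.float64(0.073))]
255 [(np.float64(0.641), np.float64(0.081), np.float64(0.025)), (np.float64(0.671), np.float64(0.054), np.float64(0.087)), (np.float64(0.671), np.float64(0.049), np.float64(0.086)), (np.float64(0.669), np.float64(0.046), np.float64(0.083)), (np.float64(0.668), np.float64(0.043), np.float64(0.081)), (np.float64(0.658), np.float64(0.043), np.float64(0.06)), (np.float64(0.658), n
[... 710 characters left out ...]
669), np.float64(-0.005), np.float64(0.094)), (np.float64(0.665), np.float64(-0.011), np.float64(0.087))]
275 [(np.float64(0.689), np.float64(0.046), np.float64(0.14)), (np.float64(0.671), np.float64(0.05), np.float64(0.107)), (np.float64(0.669), np.float64(0.046), np.float64(0.104)), (np.float64(0.667), np.float64(0.043), np.float64(0.101)), (np.float64(0.657), np.float64(0.043), np.float64(0.083)), (np.float64(0.644), np.float64(0.044), np.float64(0.06)), (np.float64(0.645), np.float64(-0.003), np.float64(0.061)), (np.float64(0.656), np.float64(-0.005), np.float64(0.08)), (np.float64(0.665), np.float64(-0.005), np.float64(0.097)), (np.float64(0.669), np.float64(-0.007), np.float64(0.105))]
```

View pics/w3.png

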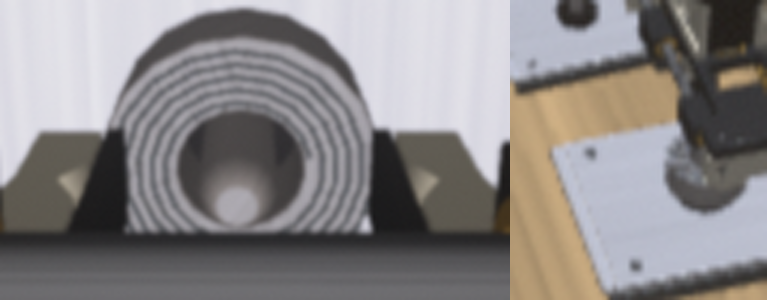

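The dark pads end at about row 243, which depth puts at z≈0.072. That is about 38 mm above the reported TCP height, so the fingers closed in the air above the coil with no contact. I'll reopen, go down in steps and watch the force.

```bash
python3 -m handwheel '[0,0,0,0,0,0,0,0,0,0,0,0,0,0,0,0,0,0,0,0,0,0,0,0,0,0,0,0,0,0]' 8.7 40; python3 -m handwheel '[0,0,1,0,0,0,0,0,1,0,0,0,0,0,0,0,0,0]'; cat > tip.py <<'E'
from h import *
p,d,c=grab("wrist"); P=cloud(d,c); s=read_state(); T=s["eef_pos"]
m=(abs(P[...,0]-T[0]-.011)<.008)&(P[...,2]<T[2]+.08)&(P[...,2]>.064); m[:230]=0
for nm,b in(("L",P[...,1]>T[1]+.02),("R",P[...,1]<T[1]-.02)):
    q=P[m&b]
    if len(q): print(nm,len(q),"zmin",np.percentile(q[:,2],[1,5]),"y inner",np.percentile(abs(q[:,1]-T[1]),2))
print(s["eef_pos"],s["contact_force"],s["width"])
E
python3 tip.py
```

```text
t: 3.82
eef_pos: [0.658, 0.0205, 0.0341]
ee_rot: [3.142, 0.0, -0.0]
contact_force: [-0.2, -0.6, 0.5]
width: 0.0863
grip_force: 0.0
t: 4.2
eef_pos: [0.6569, 0.0202, 0.0125]
ee_rot: [3.141, 0.003, -0.0]
contact_force: [0.3, 0.1, 0.3]
width: 0.0872
grip_force: 0.0
L 921 zmin [0.06423479 0.0652444 ] y inner 0.042104930872973276
R 930 zmin [0.06425307 0.06522003] y inner 0.04460176911646717
[0.65744399 0.02029881 0.01325265] [0.11340294 0.35641523 0.31927861] 0.08696951691481417
```

```bash
python3 -m handwheel '[0,0,0.7,0,0,0,0,0,0.5,0,0,0,0,0,0.3,0,0,0,0,0,0,0,0,0]'; sed -i 's/>.064/>.030/' tip.py; python3 tip.py
```

```text
t: 4.75
eef_pos: [0.6578, 0.0204, -0.0012]
ee_rot: [3.141, 0.001, -0.0]
contact_force: [0.0, 0.3, 0.5]
width: 0.0872
grip_force: 0.0
L 1819 zmin [0.03218166 0.03679007] y inner 0.020702714704388687
R 1800 zmin [0.03260883 0.03653022] y inner 0.020563241339936283
[ 0.65796451  0.02044402 -0.00090026] [0.66529027 0.01446577 0.28036618] 0.08653708334763564
```

```bash
python3 -m handwheel '[0,0,0.4,0,0,0,0,0,0,0,0,0]' && python3 -m handwheel '[0,0,0,0,0,0,0,0,0,0,0,0,0,0,0,0,0,0,0,0,0,0,0,0,0,0,0,0,0,0]' 5 40
```

```text
t: 5.05
eef_pos: [0.6578, 0.0205, -0.0051]
ee_rot: [3.142, 0.0, -0.0]
contact_force: [0.2, -0.3, -0.4]
width: 0.087
grip_force: 0.0
t: 5.68
eef_pos: [0.6581, 0.0206, -0.0047]
ee_rot: [-3.141, -0.0, 0.0]
contact_force: [-0.1, 0.8, 0.2]
width: 0.0576
grip_force: 40.0
```

```bash
python3 -m handwheel '[0,0,-0.5,0,0,0,0,0,-1,0,0,0,0,0,-1,0,0,0,0,0,-1,0,0,0,0,0,-1,0,0,0,0,0,-1.5,0,0,0,0,0,0,0,0,0]'; python3 - <<'E'
from h import *
p,d,c=grab("wrist"); P=cloud(d,c)
near=np.hypot(P[...,0]-.658,P[...,1]-.02)<.032
t=near&(P[...,2]>.09)&(P[...,2]<.15); t[262:]=0
print(t.sum(),np.nanmedian(P[t],0)); q=P[(abs(P[...,0]-.70)<.008)&(abs(P[...,1]-.02)<.04)];print("plate z",np.nanmedian(q[:,2]))
E
```

```text
t: 6.55
eef_pos: [0.6592, 0.0208, 0.0571]
ee_rot: [-3.141, -0.003, 0.0]
contact_force: [-0.0, -0.5, -2.8]
width: 0.0577
grip_force: 40.0
3256 [0.6811479  0.01980223 0.12129547]
plate z 0.16895531268660302
```

```bash
python3 -m handwheel '[0,2,0,0,0,0,0,4,0,0,0,0,0,5,0,0,0,0,0,5,0,0,0,0,0,3,2,0,0,0,0,0,2.5,0,0,0,0,0,2,0,0,0,0,0,1.5,0,0,0,0,0,0.5,0,0,0,0,0,0,0,0,0]'; python3 tip.py
```

```text
t: 7.85
eef_pos: [0.6581, -0.1696, -0.0297]
ee_rot: [3.141, -0.0, 0.0]
contact_force: [1.0, 0.2, -2.5]
width: 0.0577
grip_force: 40.0
L 712 zmin [0.03034289 0.03095682] y inner 0.020322860111989874
R 828 zmin [0.03017221 0.03099862] y inner 0.02035295111473005
[ 0.65854905 -0.16951079 -0.02928306] [-0.7610934  -1.24484112 -2.84250356] 0.05752563029406691
```

```bash
python3 -m handwheel '[0,0,0.3,0,0,0,0,0,0.2,0,0,0,0,0,0.1,0,0,0,0,0,0,0,0,0]'; python3 -m handwheel '[0,0,0.15,0,0,0,0,0,0,0,0,0]'
```

```text
t: 8.4
eef_pos: [0.6591, -0.1695, -0.0312]
ee_rot: [3.141, -0.003, 0.001]
contact_force: [-11.0, 4.4, 25.2]
width: 0.0576
grip_force: 54.1
t: 8.65
eef_pos: [0.6592, -0.1695, -0.0313]
ee_rot: [3.141, -0.004, 0.002]
contact_force: [-13.7, 6.9, 35.4]
width: 0.0578
grip_force: 59.2
```

```bash
python3 -m handwheel '[0,0,0.1,0,0,0,0,0,0,0,0,0]'
```

```text
t: 8.9
eef_pos: [0.6592, -0.1695, -0.0313]
ee_rot: [3.14, -0.004, 0.002]
contact_force: [-16.3, 5.7, 42.5]
width: 0.0577
grip_force: 62.6
```

```bash
python3 -m handwheel '[0,0,-0.6,0,0,0,0,0,0,0,0,0]'; python3 - <<'E'
from h import *
q,d,c=grab("side"); P=cloud(d,c)
cv2.imwrite("pics/s4.png",cv2.resize(q[180:300,270:420],None,fx=4,fy=4,interpolation=2))
E
```

```text
t: 9.15
eef_pos: [0.659, -0.1694, -0.0311]
ee_rot: [3.142, -0.002, 0.0]
contact_force: [-3.0, 3.9, 15.9]
width: 0.0578
grip_force: 49.7
```

View pics/s4.png

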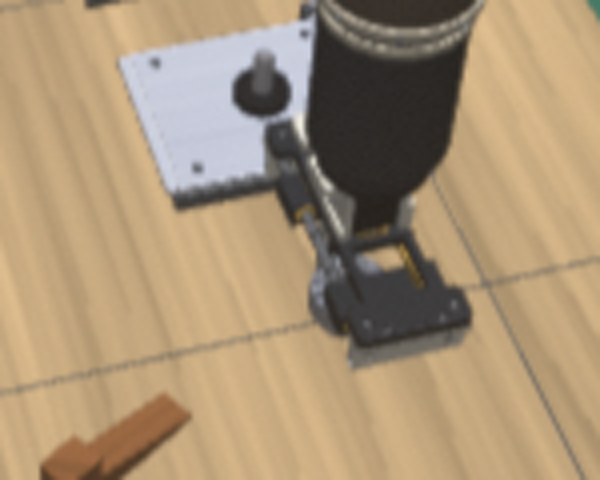

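```bash
python3 - <<'E'
from h import *
q,d,c=grab("side"); P=cloud(d,c)
t=(np.hypot(P[...,0]-.659,P[...,1]+.17)<.031)&(P[...,2]<.05)&(P[...,2]>.004)
print(t.sum(),np.percentile(P[t][:,2],[2,10,50,90,98]))
p,d,c=grab("wrist"); P=cloud(d,c)
t=(np.hypot(P[...,0]-.659,P[...,1]+.17)<.031)&(P[...,2]<.06); t[262:]=0
print(np.nanpercentile(P[t][:,2],[2,25,50,75,98])); 
for v in (210,225,240,255): print(v,P[v,250:315:16,:].round(3).tolist())
E
```

```text
91 [0.00654186 0.01490699 0.03282387 0.03862873 0.0405912 ]
[-0.00043629  0.0013563   0.02747954  0.03387806  0.03512134]
210 [[0.69, -0.152, 0.0], [0.69, -0.161, 0.0], [0.69, -0.17, 0.001], [0.689, -0.18, -0.001], [0.69, -0.189, 0.001]]
225 [[0.681, -0.152, 0.0], [0.686, -0.162, 0.015], [0.687, -0.17, 0.018], [0.686, -0.179, 0.014], [0.681, -0.189, 0.0]]
240 [[0.682, -0.154, 0.026], [0.685, -0.163, 0.034], [0.685, -0.17, 0.034], [0.685, -0.178, 0.033], [0.682, -0.186, 0.027]]
255 [[0.677, -0.155, 0.033], [0.678, -0.163, 0.034], [0.678, -0.17, 0.034], [0.677, -0.178, 0.033], [0.678, -0.185, 0.034]]
```

```bash
python3 -m handwheel '[0,0,0,0,0,0,0,0,0,0,0,0,0,0,0,0,0,0]' 5 3; python3 - <<'E'
from h import *
p,d,c=grab("wrist"); P=cloud(d,c)
for v in (230,240,255): print(v,P[v,250:315:16,:].round(3).tolist())
E
```

```text
t: 9.68
eef_pos: [0.659, -0.1696, -0.0311]
ee_rot: [3.141, -0.002, 0.001]
contact_force: [-2.4, 1.9, 10.9]
width: 0.0587
grip_force: 13.3
230 [[0.678, -0.152, 0.001], [0.686, -0.162, 0.022], [0.687, -0.17, 0.025], [0.686, -0.178, 0.023], [0.678, -0.189, 0.001]]
240 [[0.682, -0.155, 0.026], [0.685, -0.163, 0.033], [0.685, -0.17, 0.034], [0.685, -0.178, 0.033], [0.682, -0.186, 0.026]]
255 [[0.678, -0.155, 0.035], [0.678, -0.163, 0.034], [0.678, -0.17, 0.034], [0.678, -0.178, 0.034], [0.678, -0.185, 0.035]]
```

```bash
python3 -m handwheel '[0,0,-0.1,0,0,0,0,0,0,0,0,0,0,0,0,0,0,0]' 5.9 3; python3 - <<'E'
from h import *
p,d,c=grab("wrist"); P=cloud(d,c)
for v in (230,240,255): print(v,P[v,250:315:16,:].round(3).tolist())
E
```

```text
t: 10.1
eef_pos: [0.659, -0.1697, -0.031]
ee_rot: [3.141, -0.001, 0.0]
contact_force: [1.9, -1.1, 4.9]
width: 0.0587
grip_force: 2.2
230 [[0.681, -0.153, 0.01], [0.686, -0.163, 0.023], [0.687, -0.171, 0.025], [0.686, -0.179, 0.022], [0.681, -0.188, 0.009]]
240 [[0.681, -0.155, 0.024], [0.681, -0.163, 0.025], [0.681, -0.171, 0.025], [0.681, -0.179, 0.024], [0.681, -0.187, 0.024]]
255 [[0.673, -0.154, 0.024], [0.673, -0.162, 0.024], [0.673, -0.171, 0.025], [0.674, -0.179, 0.025], [0.673, -0.187, 0.024]]
```

The depth reading puts the coil's top at 0.024–0.025 m at every point, so it lies flat on the bench. The fingertips touch the bench at reported z≈-0.031. I'll release, rise and go to the wedge.

```bash
python3 -m handwheel '[0,0,0,0,0,0,0,0,0,0,0,0,0,0,0,0,0,0,0,0,0,0,0,0,0,0,-2,0,0,0,0,0,-4,0,0,0,0,0,-5,0,0,0,0,0,-2,0,0,0]' 8 20; python3 -m handwheel '[-4.6,1.9,0,0,0,0,-4.5,1.9,0,0,0,0,-4.5,1.9,0,0,0,0,-4.5,1.9,0,0,0,0,-4.5,1.9,0,0,0,0,0,0,0,0,0,-10,0,0,0,0,0,-10,0,0,0,0,0,-10,0,0,0,0,0,-3.5,0,0,0,0,0,0]' 5
python3 - <<'E'
from h import *
p,d,c=grab("wrist"); P=cloud(d,c); h=cv2.cvtColor(p,cv2.COLOR_BGR2HSV); cv2.imwrite("pics/w5.png",p)
s=read_state();print(s["eef_pos"],s["ee_rot"])
box=(abs(P[...,0]-.47)<.1)&(abs(P[...,1]+.245)<.08)
for nm,z0,z1 in(("top",.042,.05),("all",.003,.05)):
    m=((h[...,0]<14)&(h[...,1]>90)&box&(P[...,2]>z0)&(P[...,2]<z1)); q=P[m]
    print(nm,m.sum(),np.median(q,0) if len(q) else 0,cv2.minAreaRect(q[:,:2].astype(np.float32)*1000) if len(q) else 0)
E
```

```text
t: 11.15
eef_pos: [0.6591, -0.1696, 0.103]
ee_rot: [3.141, -0.004, 0.0]
contact_force: [-0.4, 1.4, 0.1]
width: 0.08
grip_force: 0.0
t: 12.4
eef_pos: [0.4316, -0.2644, 0.0992]
ee_rot: [-3.141, -0.0, 0.584]
contact_force: [-0.0, -0.2, -0.4]
width: 0.0501
grip_force: 0.0
[ 0.43173994 -0.26438628  0.09908829] [-3.14147590e+00 -1.11481386e-04  5.83109616e-01]
top 969 [ 0.43459329 -0.26283376  0.04630154] ((433.7397155761719, -263.138671875), (31.317529678344727, 24.676847457885742), 29.29256820678711)
all 3586 [ 0.46832907 -0.24364646  0.01889896] ((470.1443176269531, -242.5873565673828), (114.98332214355469, 24.780540466308594), 29.561830520629883)
```

View pics/w5.png

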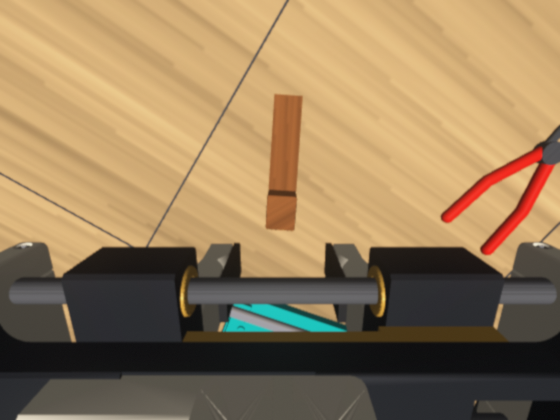

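The wedge lies along image columns 265–300 in the wrist view, thin end at (288,97) and grip block at (281,212). That puts the block centre at (0.434, -0.263) with yaw about 29.5°.

```bash
python3 -m handwheel '[0.2,0,3,0,0,4,0,0,4,0,0,0,0,0,2.5,0,0,0,0,0,1.5,0,0,0,0,0,0.5,0,0,0,0,0,0,0,0,0]' 5 30 && python3 -m handwheel '[0,0,0,0,0,0,0,0,0,0,0,0,0,0,0,0,0,0,0,0,0,0,0,0,0,0,0,0,0,0]' 2 30
```

```text
t: 13.2
eef_pos: [0.434, -0.2635, -0.0159]
ee_rot: [3.141, -0.0, 0.515]
contact_force: [-0.3, -0.6, 0.7]
width: 0.0501
grip_force: 0.0
t: 13.82
eef_pos: [0.4338, -0.2634, -0.0159]
ee_rot: [3.141, -0.0, 0.515]
contact_force: [-1.7, 1.6, 5.5]
width: 0.0258
grip_force: 29.8
```

```bash
python3 -m handwheel '[0,0,-1,0,0,0,0,0,-1,0,0,9.8,0,0,0,0,0,9.9,0,0,0,0,0,9.8,0,-4,0,0,0,0,0,-5,0,0,0,0,0,-5,0,0,0,0,0,-5,0,0,0,0,0,-5,0,0,0,0,0,-4.3,0,0,0,0]'; python3 -m handwheel '[0,0,0,0,0,0,0,0,0,0,0,0]'
python3 - <<'E'
from h import *
p,d,c=grab("wrist"); P=cloud(d,c); h=cv2.cvtColor(p,cv2.COLOR_BGR2HSV); cv2.imwrite("pics/w6.png",p)
s=read_state();print(s["eef_pos"],s["ee_rot"])
m=(h[...,0]<14)&(h[...,1]>90)&(P[...,2]>.02)&(P[...,2]<.08)&(abs(P[...,1]-.02)<.05)&(P[...,0]<.56); m[262:]=0; q=P[m]
for x in np.arange(.45,.54,.01):
    k=q[abs(q[:,0]-x)<.003]
    if len(k): print(round(x,3),np.percentile(k[:,1],[3,97]).round(4),np.median(k[:,2]).round(4))
print("xmax",np.percentile(q[:,0],99.5))
g=(p.min(2)>110)&(h[...,1]<50)&(P[...,2]>.012)&(P[...,2]<.034)&(P[...,0]>.53)&(abs(P[...,1]-.02)<.1); k=cv2.morphologyEx(g.astype(np.uint8),cv2.MORPH_OPEN,np.ones((3,3)))
cs=max(cv2.findContours(k,0,2)[0],key=cv2.contourArea); W=onplane(c,cs[:,0,0],cs[:,0,1],.024)
r=cv2.minAreaRect(W[:,:2].astype(np.float32)*1000);print(r,cv2.boxPoints(r).round(1).tolist(),np.median(P[k>0][:,2]))
E
```

```text
t: 15.08
eef_pos: [0.4337, 0.0215, 0.0042]
ee_rot: [-3.141, -0.001, 0.001]
contact_force: [0.7, 0.7, -2.0]
width: 0.0259
grip_force: 29.8
t: 15.32
eef_pos: [0.4334, 0.0196, 0.0038]
ee_rot: [3.142, 0.0, 0.001]
contact_force: [0.2, 0.2, -1.1]
width: 0.0255
grip_force: 29.8
[0.43337559 0.0191209  0.00375256] [ 3.14152862e+00  2.96329171e-04 -2.99577527e-04]
0.45 [0.0068 0.0304] 0.0549
0.46 [0.0071 0.0309] 0.0417
0.47 [0.0071 0.0308] 0.0395
0.48 [0.0072 0.0308] 0.0374
0.49 [0.0077 0.0312] 0.0351
0.5 [0.0078 0.0312] 0.0328
0.51 [0.0079 0.0311] 0.0305
0.52 [0.0079 0.0316] 0.0283
0.53 [0.008  0.0316] 0.026
xmax 0.5332441964240395
((566.37548828125, 21.698307037353516), (9.226171493530273, 137.50059509277344), 0.048279836773872375) [[561.7000122070312, 90.4000015258789], [561.7999877929688, -47.099998474121094], [571.0, -47.0], [570.9000244140625, 90.5]] 0.02547950312447264
```

View pics/w6.png

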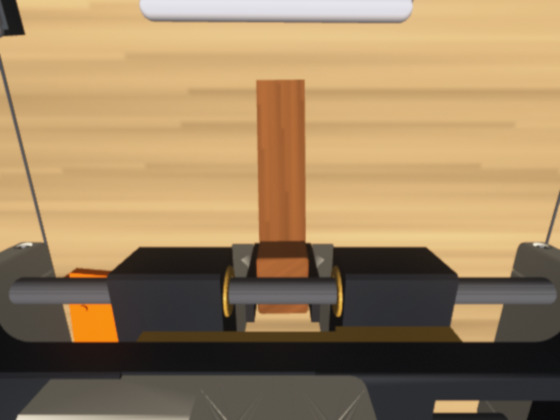

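The lip shows as the white bar at rows 0–20, with the wedge pointing straight at it in columns 257–306. The lip front is at x≈0.562. The wedge is about 20 mm up and flat, so I'll lower it.

```bash
python3 -m handwheel '[0,-0.1,1,0,0,0,0,0,0.6,0,0,0,0,0,0.3,0,0,0,0,0,0,0,0,0]'; python3 -m handwheel '[0,0,0.1,0,0,0,0,0,0,0,0,0]'
```

```text
t: 15.88
eef_pos: [0.4335, 0.0202, -0.0156]
ee_rot: [3.141, 0.001, -0.0]
contact_force: [-0.4, 0.3, -2.5]
width: 0.0259
grip_force: 29.9
t: 16.12
eef_pos: [0.4337, 0.0204, -0.016]
ee_rot: [3.141, -0.0, 0.0]
contact_force: [-1.0, -1.4, 7.0]
width: 0.0261
grip_force: 29.9
```

```bash
python3 -m handwheel '[1,0,0,0,0,0,1.5,0,0,0,0,0,1.5,0,0,0,0,0,1.5,0,0,0,0,0,1,0,0,0,0,0,0.5,0,0,0,0,0,0,0,0,0,0,0]'; cat > look.py <<'E'
from h import *
p,d,c=grab("wrist"); P=cloud(d,c); h=cv2.cvtColor(p,cv2.COLOR_BGR2HSV)
s=read_state();print(s["eef_pos"],s["contact_force"],s["width"],s["grip_force"])
for x0 in(.585,.61,.64,.67,.70):
    g=(p.min(2)>90)&(h[...,1]<60)&(abs(P[...,0]-x0)<.01)&(abs(P[...,1]-.02)<.055)&(P[...,2]>.015)&(P[...,2]<.04); g[240:]=0
    if g.sum()>30: q=P[g]; print(x0,g.sum(),"plate z",np.median(q[:,2]).round(5))
m=(h[...,0]<14)&(h[...,1]>90)&(P[...,2]>.003)&(P[...,2]<.06)&(abs(P[...,1]-.02)<.05); m[240:]=0; q=P[m]
k=q[(q[:,0]<.558)&(q[:,0]>s["eef_pos"][0]+.022)]
if len(k)>30: print("ramp fit",np.polyfit(k[:,0]-s["eef_pos"][0]-.0425,k[:,2],1))
l=(p.min(2)>90)&(h[...,1]<60)&(abs(P[...,1]-.02)<.06)&(P[...,2]>.012)&(P[...,2]<.04); l[240:]=0
q=P[l]; print("lip front x",np.percentile(q[:,0],1)); k=q[(q[:,0]<.576)]; print("lip top z",np.percentile(k[:,2],[50,90]) if len(k) else 0)
E
python3 look.py
```

```text
t: 17.0
eef_pos: [0.5033, 0.0201, -0.016]
ee_rot: [3.141, 0.001, -0.0]
contact_force: [-3.5, -1.6, 7.5]
width: 0.0257
grip_force: 29.9
[ 0.50329286  0.02005742 -0.01593585] [-3.3686066  -1.92763311  6.8969388 ] 0.02588320445768726 29.906675219535828
0.585 9335 plate z 0.02447
0.61 11162 plate z 0.02447
0.64 2623 plate z 0.0244
ramp fit [-0.22149929  0.01853077]
lip front x 0.5640294640940049
lip top z [0.02541112 0.0266998 ]
```

```bash
python3 -m handwheel '[0.5,0,0,0,0,0,0.5,0,0,0,0,0,0.5,0,0,0,0,0,0,0,0,0,0,0]'; python3 look.py
```

```text
t: 17.55
eef_pos: [0.5157, 0.0193, -0.016]
ee_rot: [3.14, 0.005, -0.001]
contact_force: [-12.2, -0.7, 17.7]
width: 0.0259
grip_force: 30.0
[ 0.51567129  0.01932411 -0.01602184] [-12.63201724  -0.23300509  17.4782509 ] 0.025643259312649876 29.967142939567566
0.585 8929 plate z 0.02607
0.61 10546 plate z 0.0258
0.64 8493 plate z 0.02547
ramp fit [-0.22715569  0.01847589]
lip front x 0.5645967847157748
lip top z [0.02720644 0.02853144]
```

```bash
python3 -m handwheel '[0.4,0,-0.05,0,0,0,0.4,0,0,0,0,0,0.2,0,0,0,0,0,0,0,0,0,0,0,0,0,0,0,0,0]'; python3 look.py
```

```text
t: 18.23
eef_pos: [0.5261, 0.0196, -0.016]
ee_rot: [3.14, 0.004, -0.001]
contact_force: [-9.3, -0.4, 8.7]
width: 0.0254
grip_force: 30.0
[ 0.52608164  0.01957441 -0.01596308] [-8.66370521 -0.47513628  8.21151412] 0.02629560395655598 29.966341853141785
0.585 8651 plate z 0.02815
0.61 10175 plate z 0.02751
0.64 9677 plate z 0.02673
ramp fit [-0.21942598  0.01861715]
lip front x 0.5650332841501675
lip top z [0.02956952 0.03081913]
```

```bash
python3 -m handwheel '[0,0,0,0,0,0,0,0,0,0,0,0,0,0,0,0,0,0,0,0,0,0,0,0]'; python3 look.py; python3 - <<'E'
from h import *
q,d,c=grab("side"); P=cloud(d,c)
t=(np.hypot(P[...,0]-.659,P[...,1]+.17)<.035)&(P[...,2]<.05)&(P[...,2]>.019)
k=P[t]; print("coil",t.sum(),k.mean(0),np.percentile(k[:,2],[5,50,95]))
E
```

```text
t: 18.77
eef_pos: [0.5261, 0.0196, -0.016]
ee_rot: [3.14, 0.004, -0.001]
contact_force: [-8.5, -1.3, 9.6]
width: 0.0258
grip_force: 30.0
[ 0.52605459  0.01957453 -0.01598698] [-7.81068768 -0.08649703  9.38196574] 0.026008563638321745 29.96648132801056
0.585 8662 plate z 0.02817
0.61 10175 plate z 0.02751
0.64 9676 plate z 0.02676
ramp fit [-0.20852223  0.01878964]
lip front x 0.5650245210206342
lip top z [0.02956904 0.03085478]
coil 252 [ 0.65602491 -0.17034519  0.02492241] [0.01992871 0.02463723 0.0291479 ]
```

Everything is steady: the lip is up about 4 mm, the coil lies flat about 0.19 m from the spindle, and the wedge is still gripped.

```bash
python3 -c "
from plant import job
print(job.sign_off())"
```

```text
the job is handed in; nothing more can be done
None
```

I handed the job in with the coil lying flat on the bench about 0.19 m from the spindle and the wedge, still gripped, holding the carrier lip about 4 mm up; the arm briefly pressed the bench at about 42 N through the fingertips while setting the coil down, and sign-off returned no verdict.

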